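# Put the returned batteries on charge

## Task

Put every battery lying on the grey rubber mat on charge: for each one, free a bay of the charging station by squeezing the two side tabs of its cover together, put the cover in the white tray, and slide the battery onto the bay's rails until it clicks home. Uncover only as many bays as there are batteries and leave the other covers on. When all the batteries are on, switch the station on at its rocker; do not shift the paint tin, the tape roll or the brush.

Things in the scene. Friction and masses are not known exactly. Their poses are not given: they have to be found in the camera images.
- station: four-bay charging station, fixed to the counter: dark plastic, 172 mm deep (x, -100 to +72), 346 wide (y), flat deck 30 mm high; from x = +26 on a power housing 66 mm high, its front face the stop of every bay. Origin at counter level, in line with the middles of the shoes; +x is the way batteries slide on, +y its left. Bays 1 to 4 at y = +135, +45, -45, -135 mm
- bay1 (a point): bay 1: the point on the deck where the origin of a fully home battery lies (battery x along station x). Set a battery flat on the deck with its origin at least 54 mm short of here along -x, its nose between the ribs, then push it along +x flat on the deck (2 mm play each side, 1.5 mm up; about 10 N at the detent) till its front meets the housing. It cannot go on from straight above
- bay2 (a point): bay 2: the point on the deck where the origin of a fully home battery lies (battery x along station x). Set a battery flat on the deck with its origin at least 54 mm short of here along -x, its nose between the ribs, then push it along +x flat on the deck (2 mm play each side, 1.5 mm up; about 10 N at the detent) till its front meets the housing. It cannot go on from straight above
- bay3 (a point): bay 3: the point on the deck where the origin of a fully home battery lies (battery x along station x). Set a battery flat on the deck with its origin at least 54 mm short of here along -x, its nose between the ribs, then push it along +x flat on the deck (2 mm play each side, 1.5 mm up; about 10 N at the detent) till its front meets the housing. It cannot go on from straight above
- bay4 (a point): bay 4: the point on the deck where the origin of a fully home battery lies (battery x along station x). Set a battery flat on the deck with its origin at least 54 mm short of here along -x, its nose between the ribs, then push it along +x flat on the deck (2 mm play each side, 1.5 mm up; about 10 N at the detent) till its front meets the housing. It cannot go on from straight above
- shoe1 (a point): middle of the T-shaped rail shoe of bay 1 at deck level (the other bays are alike: 22 mm beyond the bay point in station +x); a fitted cover has its origin here. Shoe: x -20 to +20 mm, flanges 34 mm wide with tapered nose, top 13 mm above the deck. Beside it stand two ribs, inner faces at y = +-27.5 mm, 4.5 mm thick, 11 mm high, from x = -45 mm to the housing
- cover1: snap-fit blanking cover of a charger bay: light grey plastic cap 49 mm long (x, -26 to +23), 52 wide (y), 36 high, 70 g. Origin at its underside midway between its two side tabs (at +y and -y, centred on x = 0); axes as the station's when fitted. Squeezing both tabs together frees it; it then lifts straight up and off. Otherwise it stays locked. Starts on bay 1
- cover2: snap-fit blanking cover of a charger bay: light grey plastic cap 49 mm long (x, -26 to +23), 52 wide (y), 36 high, 70 g. Origin at its underside midway between its two side tabs (at +y and -y, centred on x = 0); axes as the station's when fitted. Squeezing both tabs together frees it; it then lifts straight up and off. Otherwise it stays locked. Starts on bay 2
- cover3: snap-fit blanking cover of a charger bay: light grey plastic cap 49 mm long (x, -26 to +23), 52 wide (y), 36 high, 70 g. Origin at its underside midway between its two side tabs (at +y and -y, centred on x = 0); axes as the station's when fitted. Squeezing both tabs together frees it; it then lifts straight up and off. Otherwise it stays locked. Starts on bay 3
- cover4: snap-fit blanking cover of a charger bay: light grey plastic cap 49 mm long (x, -26 to +23), 52 wide (y), 36 high, 70 g. Origin at its underside midway between its two side tabs (at +y and -y, centred on x = 0); axes as the station's when fitted. Squeezing both tabs together frees it; it then lifts straight up and off. Otherwise it stays locked. Starts on bay 4
- tab1l (a joint): side tab on the +y side of cover 1 (its mate at -y and those of the other covers are alike), 22 mm long: 0 sprung out, 0.0055 m fully in. Its pad, 14 to 36 mm above the cover's underside, stands at y = 32 mm (64 mm across both, 53 pressed). Its hook (2 to 5.5 mm up, tip at 31 mm) sits under the lip of the bay's rib and is clear of it from 4.5 mm of travel; 2 to 5 N a tab. It springs back
- detent1 (a joint): sprung detent in the shoe of bay 1 (the other bays have the same), 4 mm beyond its middle: 0 up, grows as it is pressed down (to 0.0055 m). A battery's front rides over it some 20 mm before home; it rises again into the battery's pocket when home and holds it there
- battery1: slide-on tool battery, dark plastic block 96 mm long (x), 50 wide (y), 48 high, 0.3 to 0.46 kg, lying contact side down. Origin at the centre of its underside, z up; +x is its front end, where the underside has an open channel 48 mm deep that takes the charger's shoe; the rear end (-x) has a pale release button on top. May be absent (None)
- battery2: slide-on tool battery, dark plastic block 96 mm long (x), 50 wide (y), 48 high, 0.3 to 0.46 kg, lying contact side down. Origin at the centre of its underside, z up; +x is its front end, where the underside has an open channel 48 mm deep that takes the charger's shoe; the rear end (-x) has a pale release button on top. May be absent (None)
- battery3: slide-on tool battery, dark plastic block 96 mm long (x), 50 wide (y), 48 high, 0.3 to 0.46 kg, lying contact side down. Origin at the centre of its underside, z up; +x is its front end, where the underside has an open channel 48 mm deep that takes the charger's shoe; the rear end (-x) has a pale release button on top. May be absent (None)
- battery4: slide-on tool battery, dark plastic block 96 mm long (x), 50 wide (y), 48 high, 0.3 to 0.46 kg, lying contact side down. Origin at the centre of its underside, z up; +x is its front end, where the underside has an open channel 48 mm deep that takes the charger's shoe; the rear end (-x) has a pale release button on top. May be absent (None)
- switch (a joint): angle of the station's black rocker switch (22 x 40 mm, on top of the power housing at its right end, y = -137 mm, x = +49 mm of the station): 0 off (outer, right end raised), 0.4 rad on; it stays where it is put; on counts from 0.3. It takes about 2 to 3 N on the raised end
- switch_press (a point): point on the top of the rocker near its raised outer end, about 82 mm above the counter and 18 mm out from the pivot; press here straight down about 7 mm (to the stop) to switch on
- tray: white plastic tray, fixed, outer 170 x 220 mm (x, y), 30 mm high, walls and floor 3 mm, for the covers. Origin at the centre of its underside
- mat: grey rubber mat 300 x 220 mm, 3 mm thick, fixed, on which the batteries wait. Origin at the centre of its underside
- paint_tin: one-litre paint tin, 108 mm across, 124 high; leave it alone. Origin at the centre of its underside
- tape_roll: roll of masking tape lying flat, 110 mm across, 25 high; leave it alone. Origin at the centre of its underside
- brush: paint brush lying on the counter; leave it alone. Origin at about its middle, underside
Not all that is in view belongs to the job. What is shaped like the battery3 but orange or pink is not meant.

How it is judged:
By the outcome, as a careful person would: the job done as asked, in the order asked, and still so for the second after the job is handed in, with the robot touching nothing.
Of battery1, battery2, battery3, battery4 only 3 to 4 are there at a start; the rules pass over those that are not, and their reading is None.
At some moment in a run one of battery1, battery2, battery3, battery4 may be knocked a few centimetres aside while the robot is not near it.
Once in a run the grip may slacken for a moment while it holds something.
It also fails if it takes over 210 s, if anything falls off the work surface, if the arm or the gripper's body presses on something with over 40 N, if the wrist force passes 120 N, or if a joint passes its speed limit or range.

## Robot

A 6-joint arm with a two-finger parallel gripper is mounted at the origin on the work surface. World frame = base frame: x ahead of the robot, y to its left, z up, the work surface at z = 0. Lengths are in m, angles in rad, forces in N, time in s.
With the tool pointing down it reaches from about 0.325 to 0.85 m from the base axis. Payload 4.4 kg.
Tool frame: the origin (TCP) lies midway between the tips of the shut fingers; the grasp point (between the pads) lies 19 mm behind it; z points along the fingers, y is the line along which they close (so a half turn about z gives the same grasp; the last joint's range is limited). The gripper opens to 94 mm and grips with 3 to 60 N. Pads are 16 mm wide; open, the fingers measure 119 mm over their backs; the gripper's body (75 mm by 177 mm) begins 78 mm behind the grasp point.
Start: joints at [-1.28, 0.207, 1.542, -0, 1.393, -0.15], TCP at [0.245, -0.52, 0.205] pointing down, gripper open.
Joint ranges: [-2.73, 2.73], [-0.86, 2.22], [0.23, 2.46], [-1.11, 4.25], [0.08, 2.63], [-2.82, 2.82]. Speed limits (rad/s): [2.79, 2.79, 3.14, 3.14, 3.14, 3.14].

## Interface

Orientations are given as a rotation vector (axis times angle).
In Python, from rig import arm, vision gives the robot as it stands.
- The arm moves only by the shell command python3 -m pendant 'ROWS'. ROWS is a JSON object of lists of equal length, an entry for each row: "jaw": the opening, from -1 (shut) to 1 (fully open), so that 0 is half open; "translation": the shift along the tool's x, y, z in m, a list of three; "turn": the turn about the tool's z in degrees. In form: {"jaw": [jaw, ...], "translation": [[dx, dy, dz], ...], "turn": [turn, ...]}. A call has 1 to 10 rows; each row is the pose to reach, as a shift and turn from the pose commanded when the call began, along the tool's axes at that moment; what a row does not reach only later rows make up. A row lasts 1/8 s, in which the tool goes at most 62.5 mm and 10.7 degrees, less where a joint would pass 70% of its speed; a pose out of reach is approached as far as the arm can. A call with a gripper value outside its range is refused whole. The fingers move at their own pace and stop on an object; the grip force is fixed at half the most. Time passes only in rows, so rows that repeat a pose let the fingers close. It gives the time, the measured TCP pose, the force, the opening and the grip force at its end, in the units of the state.
- arm.state(): the state, without advancing time (a new reading comes with each control period).
- vision.camera(name): name is "scene" or "top" or "wrist"; returns (picture, depth): 400x640x3 uint8, red, green, blue; 400x640 float32, m along the optical axis (not along the pixel's ray), 0 where there is no reading.
- vision.camera_model(name): a dict with "fx", "fy", "cx", "cy" (pixels), "extrinsics" (4x4, takes a point from camera to world coordinates); the wrist camera has in their place "tool_from_camera" (4x4, takes a point from camera to tool coordinates, whose origin is the TCP and whose axes are the flange's). Camera axes: x right, y up, looking along -z (the intrinsics and any distortion apply to the point x, -y, -z); pixel columns grow to the right and rows downward; lengths in m; the calibration is good to about 2 mm. A picture is of the moment at which its call begins: read the wrist's pose just before it. camera_model takes no time and is no camera call.
- arm.close_job(): hands the job in; it is judged then, once.
The state is a dict: "time_s": time; "qpos": joint angles; "dq": joint speeds; "effort": joint torques, N m; "tool_pos": TCP position; "tool_rot": TCP orientation; "contact_force": force on the tool from outside, world axes, zero at the start; "wrist_torque": the same for the moment, N m; "grip_width": finger opening in m; "grip_force": force on a finger pad.
Only numpy, scipy, OpenCV 4.12 (cv2) and the standard library are available. Lean on these libraries where they do the work, as an engineer would, in place of code of your own. Each camera call takes 0.05 s, during which the arm holds its last target. There are 200 camera calls.

## Working session

There is one attempt and no reset: what is moved stays moved. The work goes in short steps, Python scripts to look and compute and a shell command to move; the robot and the scene stay as the last step left them, time stands still between calls to the robot, and variables do not carry over. Pictures are saved under pics/ and viewed, at most 14 in all, crops included, and the job is handed in when it is done.

```bash
ls; mkdir -p pics; cat > h.py <<'E'
import numpy as np, cv2
from rig import arm, vision
from scipy.spatial.transform import Rotation as R
def snap(n, f=None):
    s=arm.state(); p,d=vision.camera(n); m=vision.camera_model(n)
    if n=='wrist':
        T=np.eye(4);T[:3,:3]=R.from_rotvec(s['tool_rot']).as_matrix();T[:3,3]=s['tool_pos']
        E=T@np.array(m['tool_from_camera'])
    else: E=np.array(m['extrinsics'])
    if f: cv2.imwrite('pics/'+f,p[:,:,::-1]); np.savez('pics/'+f+'.npz',p=p,d=d,E=E,K=[m['fx'],m['fy'],m['cx'],m['cy']])
    return p,d,E,m
def load(f):
    z=np.load('pics/'+f+'.npz'); return z['p'],z['d'],z['E'],z['K']
def cloud(d,E,K):
    v,u=np.mgrid[:d.shape[0],:d.shape[1]]
    P=np.stack([(u-K[2])/K[0]*d,-(v-K[3])/K[1]*d,-d],-1)
    return P@E[:3,:3].T+E[:3,3]
E
python3 - <<'E'
from h import *
s=arm.state();print(s['time_s'],s['tool_pos'],s['tool_rot'],s['grip_width'])
for n in('top','scene'):
    p,d,E,m=snap(n,n+'0.png');print({k:(v if k!='extrinsics' else 0) for k,v in m.items()});print(E.round(3).tolist())
E
```

```text
pics
0.0 [ 0.24509122 -0.51926377  0.20432176] [-3.06342382e+00 -6.86393473e-01  2.69355398e-04] 0.09388825399853042
{'fx': 402.2905162080704, 'fy': 402.2905162080704, 'cx': 323.08518121673967, 'cy': 203.12436222435528, 'extrinsics': 0}
[[-0.015, 0.999, -0.04, 0.425], [-1.0, -0.015, -0.001, -0.086], [-0.001, 0.04, 0.999, 1.449], [0.0, 0.0, 0.0, 1.0]]
{'fx': 373.97342361184127, 'fy': 373.97342361184127, 'cx': 320.5680278429826, 'cy': 193.98034985805438, 'extrinsics': 0}
[[-0.667, -0.457, 0.588, 1.136], [0.745, -0.423, 0.516, 0.495], [0.014, 0.782, 0.623, 0.733], [0.0, 0.0, 0.0, 1.0]]
```

View pics/top0.png

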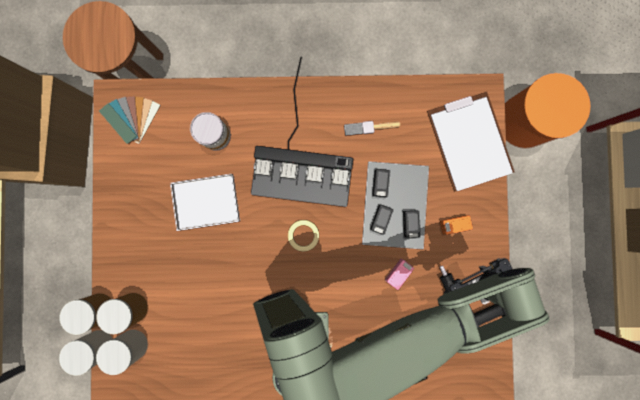

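View pics/scene0.png

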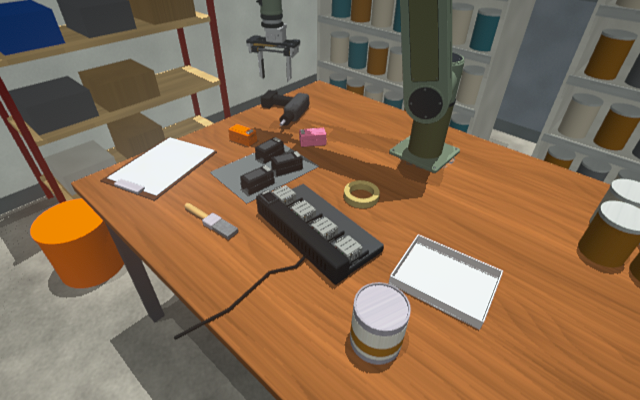

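The top view shows the station at (302,177) with its housing away from the robot. Three dark batteries lie on the mat at (381,183), (381,219) and (412,223), the tray is at (205,202), and the tape roll at (303,236). I'll measure poses from depth.

```bash
python3 - <<'E'
from h import *
p,d,E,K=load('top0.png');W=cloud(d,E,K)
def fit(name,box,z0,z1,multi=False):
    u0,v0,u1,v1=box;S=W[v0:v1,u0:u1];m=((S[...,2]>z0)&(S[...,2]<z1)).astype(np.uint8)
    n,l,st,_=cv2.connectedComponentsWithStats(m)
    for i in range(1,n):
        if st[i,4]<60: continue
        q=S[l==i];r=cv2.minAreaRect((q[:,:2]*1000).astype(np.float32))
        print(name,st[i,4],'c',np.round(r[0],1),'size',np.round(r[1],1),'ang',round(r[2],1),'z',np.median(q[:,2]).round(4))
fit('housing',(240,135,365,215),.055,.075)
fit('deck',(240,135,365,215),.02,.04)
fit('station',(240,135,365,215),.02,.075)
fit('covers',(240,135,365,215),.0615,.0645)
fit('bat',(360,155,432,252),.04,.06)
fit('mat',(355,150,435,255),.0015,.006)
fit('tray',(160,165,250,240),.02,.04)
fit('tin',(180,105,240,150),.1,.14)
fit('tape',(280,210,330,260),.015,.035)
c=p[135:265,240:440];cv2.imwrite('pics/c0.png',cv2.resize(c[:,:,::-1],None,fx=4,fy=4,interpolation=cv2.INTER_CUBIC))
E
```

```text
housing 2154 c [612.9 -15.6] size [346.1  98.4] ang 82.0 z 0.0665
deck 2386 c [554.2  -7.5] size [345.5 127.6] ang 82.0 z 0.0309
station 4774 c [576.4 -10.4] size [346.1 172.2] ang 82.0 z 0.0392
bat 392 c [ 548.7 -290. ] size [51.1 96. ] ang 83.4 z 0.0516
bat 399 c [ 420.1 -288.8] size [51.2 95.2] ang 68.3 z 0.0521
bat 405 c [ 402.2 -394.5] size [94.9 51.2] ang 1.3 z 0.0521
mat 161 c [ 637.4 -280.1] size [ 60.3 121.3] ang 34.9 z 0.0032
mat 1463 c [ 531.  -351.6] size [266.5 274.5] ang 88.5 z 0.0036
mat 854 c [ 373.5 -338.5] size [282.4 154. ] ang 89.2 z 0.0036
tray 234 c [492.3 334.9] size [169.7 222.7] ang 7.9 z 0.0287
tin 884 c [732.  298.1] size [106. 106.] ang 88.4 z 0.1199
tape 389 c [367.7 -12.7] size [105.1 107.1] ang 43.9 z 0.0257
```

View pics/c0.png

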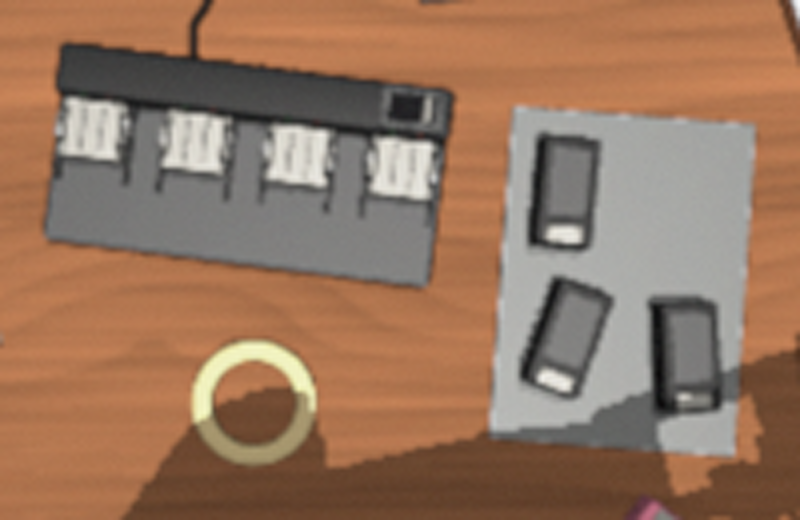

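Three batteries are present (A, B, C), and all their buttons point toward the robot, so the fronts point +x. Station yaw is about -8°. I'll uncover bays 2, 3 and 4, starting by moving above the station for a close look.

```bash
cat >> h.py <<'E'
def rel(x,y,z,h,s=None):
    "shift (mm) in tool axes and turn (deg) to TCP x,y,z (mm) with tool x at world angle h (mod 180)"
    s=s or arm.state();Rm=R.from_rotvec(s['tool_rot']).as_matrix()
    t=Rm.T@(np.array([x,y,z])-np.array(s['tool_pos'])*1000)
    h0=np.degrees(np.arctan2(Rm[1,0],Rm[0,0]));dt=(h0-h+90)%180-90
    return t.round(1),dt.round(1)
O=np.array([590.3,-12.3]);A=np.radians(-8.)
def st(x,y,O=O,A=A): return O+[np.cos(A)*x-np.sin(A)*y,np.sin(A)*x+np.cos(A)*y]
E
python3 - <<'E'
from h import *
s=arm.state();print(R.from_rotvec(s['tool_rot']).as_matrix().round(3))
for x,y in((0,-90),):
  q=st(-40,-90);print(q,rel(*q,300,-8))
print(vision.camera_model('wrist'))
E
```

```text
[[ 0.904  0.427 -0.001]
 [ 0.427 -0.904  0.002]
 [ 0.    -0.002 -1.   ]]
[538.16369816 -95.85720215] (array([ 445.8, -258.2,  -94.9]), np.float64(33.3))
{'fx': 292.51471413604503, 'fy': 292.51471413604503, 'cx': 321.1724623992829, 'cy': 196.81224863951996, 'tool_from_camera': array([[-6.08989065e-04,  9.71174036e-01,  2.38370763e-01,
         6.67279467e-02],
       [ 9.99999792e-01,  6.41944160e-04, -6.06222123e-05,
         7.96855699e-04],
       [-2.11895438e-04,  2.38370677e-01, -9.71174225e-01,
        -1.78715400e-01],
       [ 0.00000000e+00,  0.00000000e+00,  0.00000000e+00,
         1.00000000e+00]])}
```

```bash
python3 -m pendant '{"jaw":[0.6,0.6,0.6,0.6,0.6,0.6,0.6,0.6,0.6,0.6],"translation":[[0.03,-0.02,-0.04],[0.08,-0.05,-0.06],[0.13,-0.08,-0.06],[0.18,-0.11,-0.06],[0.23,-0.14,-0.06],[0.28,-0.17,-0.06],[0.33,-0.2,-0.06],[0.39,-0.23,-0.06],[0.446,-0.258,-0.06],[0.446,-0.258,-0.06]],"turn":[0,8,16,24,33,33,33,33,33,33]}'
python3 - <<'E'
from h import *
p,d,E,m=snap('wrist','w1.png');s=arm.state();print(s['tool_pos'],s['grip_width'])
W=cloud(d,E,[m['fx'],m['fy'],m['cx'],m['cy']])
k=(W[...,2]>.02)&(W[...,2]<.075)&(abs(W[...,0]-.58)<.13)&(abs(W[...,1]+.01)<.2)
for z0,z1 in((.02,.078),(.055,.078)):
    m1=((W[...,2]>z0)&(W[...,2]<z1)&(W[...,1]>-.23)&(W[...,0]>.45)).astype(np.uint8)
    n,l,stt,_=cv2.connectedComponentsWithStats(m1);i=1+np.argmax(stt[1:,4]);q=W[l==i]
    print(stt[i],cv2.minAreaRect((q[:,:2]*1000).astype(np.float32)),np.percentile(q[:,2],[5,50,90]))
E
```

```text
time_s: 1.35
tool_pos: [0.5398, -0.0929, 0.2646]
tool_rot: [-3.134, 0.203, 0.002]
contact_force: [0.4, -0.4, -0.2]
grip_width: 0.0751
grip_force: 0.0
[ 0.53909289 -0.09432336  0.26464423] 0.07557654380570371
[  112    87   280   128 31467] ((577.3861694335938, -12.6392822265625), (345.0567321777344, 172.39964294433594), 81.94038391113281) [0.02858309 0.06314107 0.06614778]
[  112    87   280    41 10202] ((638.66845703125, -21.16326904296875), (344.7520751953125, 46.6138801574707), 81.9511489868164) [0.06241017 0.06519966 0.06719875]
```

View pics/w1.png

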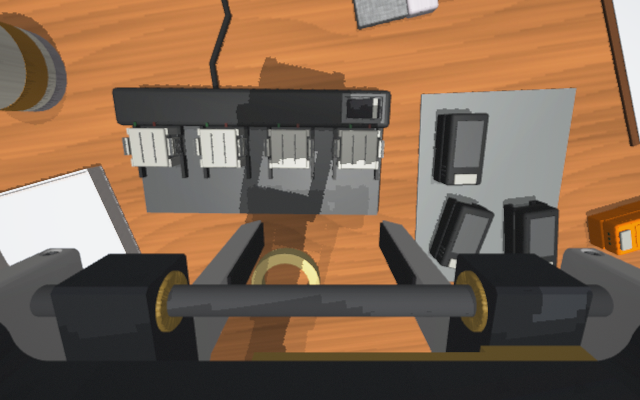

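The wrist view shows the station and four covers clearly, at columns 150, 220, 290 and 358. The fit agrees with the top camera within 2 mm. Next is cover 4.

```bash
sed -i 's/^O=.*/O=np.array([590.6,-13.6]);A=np.radians(-8.05)/' h.py
python3 -c "
from h import *
q=st(0,-135);print(q,rel(*q,45,-8.05))"
```

```text
[ 571.69497533 -147.26974243] (array([ 39.6,  48.3, 219.6]), np.float64(0.5))
```

```bash
python3 -m pendant '{"jaw":[0.6,0.6,0.6,0.6,0.6,0.6,0.6,0.6],"translation":[[0.02,0.024,0.05],[0.0396,0.0483,0.10],[0.0396,0.0483,0.14],[0.0396,0.0483,0.17],[0.0396,0.0483,0.19],[0.0396,0.0483,0.205],[0.0396,0.0483,0.219],[0.0396,0.0483,0.219]],"turn":[0.5,0.5,0.5,0.5,0.5,0.5,0.5,0.5]}'
python3 -c "
from h import *
q=st(0,-135);print(rel(*q,45,-8.05));snap('wrist','w2.png')"
```

```text
time_s: 2.4
tool_pos: [0.57, -0.1497, 0.0452]
tool_rot: [-3.133, 0.227, 0.004]
contact_force: [0.5, -0.1, -0.0]
grip_width: 0.0753
grip_force: 0.0
(array([ 1.4, -2.7,  0.2]), np.float64(-0.2))
```

View pics/w2.png

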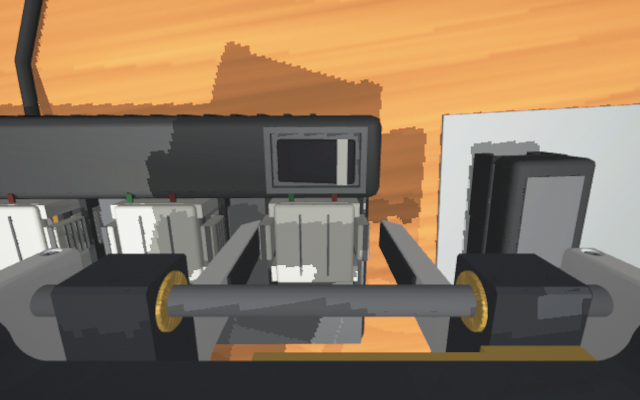

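The fingers (columns 258 and 383) straddle cover 4 (265–362), which sits about 3 mm left of centre. I'll correct and squeeze.

```bash
python3 -m pendant '{"jaw":[0.6,0.6,0.1,0,-0.1,-0.1,-0.1,-0.1],"translation":[[0.001,-0.0027,0],[0.001,-0.0027,0],[0.001,-0.0027,0],[0.001,-0.0027,0],[0.001,-0.0027,0],[0.001,-0.0027,0],[0.001,-0.0027,0],[0.001,-0.0027,0]],"turn":[0,0,0,0,0,0,0,0]}'
```

```text
time_s: 3.45
tool_pos: [0.5731, -0.1466, 0.0471]
tool_rot: [-3.133, 0.226, -0.001]
contact_force: [-0.8, 2.7, 5.8]
grip_width: 0.0517
grip_force: 30.0
```

```bash
python3 -m pendant '{"jaw":[-0.1,-0.1,-0.1,-0.1,-0.1,-0.1],"translation":[[0,0,-0.01],[0,0,-0.025],[0,0,-0.045],[0,0,-0.07],[0,0,-0.1],[0,0,-0.1]],"turn":[0,0,0,0,0,0]}'
python3 -c "
from h import *
T=np.array([492.3,334.9]);a=np.radians(7.9)
for x,y in((40,-52),(40,52),(-42,-52)):
  q=st(x,y,T,a);print(q,rel(*q,24,7.9))"
```

```text
time_s: 4.2
tool_pos: [0.5746, -0.1484, 0.1501]
tool_rot: [3.131, -0.226, 0.009]
contact_force: [0.2, 0.1, -1.0]
grip_width: 0.0518
grip_force: 30.0
[539.06749492 288.89128975] (array([ -98.8, -428. ,  124.5]), np.float64(-16.2))
[524.77326214 391.90427393] (array([-127.7, -527.9,  124.1]), np.float64(-16.2))
[457.84571894 277.62083698] (array([-177.5, -405.2,  124. ]), np.float64(-16.2))
```

```bash
python3 -m pendant '{"jaw":[-0.1,-0.1,-0.1,-0.1,-0.1,-0.1,-0.1,-0.1,-0.1,-0.1],"translation":[[-0.014,-0.058,0],[-0.028,-0.116,0],[-0.042,-0.174,0],[-0.056,-0.232,0],[-0.07,-0.29,0],[-0.084,-0.348,0],[-0.098,-0.406,0],[-0.112,-0.464,0],[-0.1277,-0.5279,0],[-0.1277,-0.5279,0]],"turn":[0,-4,-8,-12,-16,-16,-16,-16,-16,-16]}'
python3 -c "
from h import *
T=np.array([492.3,334.9]);a=np.radians(7.9)
q=st(40,52,T,a);print(rel(*q,22,7.9))"
```

```text
time_s: 5.45
tool_pos: [0.5198, 0.3969, 0.1446]
tool_rot: [3.133, 0.221, -0.004]
contact_force: [0.4, -0.9, 0.5]
grip_width: 0.0519
grip_force: 30.0
(array([  4.5,   5.6, 122.6]), np.float64(0.2))
```

```bash
python3 -m pendant '{"jaw":[-0.1,-0.1,-0.1,-0.1,0.1,0.3,0.45,0.45,0.45,0.45],"translation":[[0.003,0.004,0.06],[0.003,0.004,0.1],[0.003,0.004,0.12],[0.003,0.004,0.122],[0.003,0.004,0.122],[0.003,0.004,0.122],[0.003,0.004,0.122],[0.003,0.004,0.1],[0.003,0.004,0.06],[0.003,0.004,0]],"turn":[0,0,0,0,0,0,0,0,0,0]}'
python3 -c "
from h import *
q=st(0,-45);print(q,rel(*q,47,-8.05))
snap('wrist','w3.png')"
```

```text
time_s: 6.7
tool_pos: [0.5245, 0.3896, 0.1475]
tool_rot: [3.133, 0.212, -0.004]
contact_force: [0.3, -0.1, -0.2]
grip_width: 0.0683
grip_force: 0.0
[584.29832511 -58.15658081] (array([ -0.9, 451.6, 100.9]), np.float64(15.8))
```

View pics/w3.png

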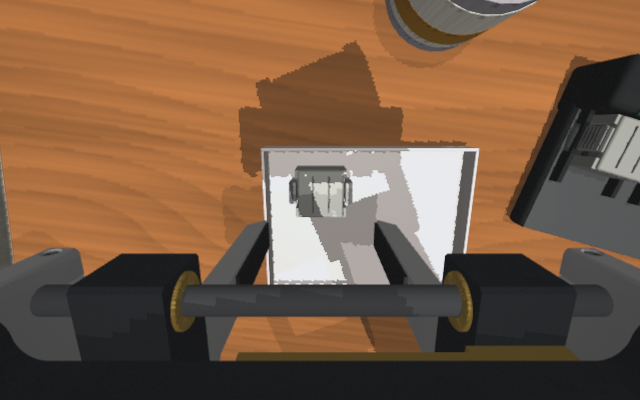

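Cover 4 stands flat in the tray at (322,191). Now cover 3.

```bash
python3 -m pendant '{"jaw":[0.6,0.6,0.6,0.6,0.6,0.6,0.6,0.6,0.6,0.6],"translation":[[0,0.058,0],[0,0.116,0],[0,0.174,0],[0,0.232,0],[0,0.29,0],[0,0.348,0],[0,0.406,0],[-0.001,0.4516,0],[-0.001,0.4516,0.04],[-0.001,0.4516,0.04]],"turn":[0,4,8,12,15.8,15.8,15.8,15.8,15.8,15.8]}'
python3 -c "
from h import *
q=st(0,-45)
for i in range(3): print(rel(*q,46,-8.05)); snap('wrist')"
```

```text
time_s: 8.0
tool_pos: [0.5832, -0.0576, 0.1049]
tool_rot: [-3.133, 0.222, 0.008]
contact_force: [0.4, 0.2, 0.0]
grip_width: 0.0755
grip_force: 0.0
(array([ 1.4,  0.5, 58.9]), np.float64(-0.1))
(array([-0.2,  0.9, 60.6]), np.float64(-0.0))
(array([-1.5,  1.2, 61.8]), np.float64(0.0))
```

```bash
python3 -m pendant '{"jaw":[0.6,0.6,0.6,0.6,0.1,0,-0.1,-0.1,-0.1,-0.1],"translation":[[0,0.001,0.03],[0,0.001,0.05],[0,0.001,0.06],[0,0.001,0.06],[0,0.001,0.06],[0,0.001,0.06],[0,0.001,0.06],[0,0.001,0.06],[0,0.001,0.06],[0,0.001,0.06]],"turn":[0,0,0,0,0,0,0,0,0,0]}'
```

```text
time_s: 9.4
tool_pos: [0.5867, -0.0577, 0.0482]
tool_rot: [-3.133, 0.22, -0.005]
contact_force: [0.1, 4.0, 5.8]
grip_width: 0.0518
grip_force: 30.0
```

```bash
python3 -m pendant '{"jaw":[-0.1,-0.1,-0.1,-0.1,-0.1,-0.1],"translation":[[0,0,-0.01],[0,0,-0.025],[0,0,-0.045],[0,0,-0.07],[0,0,-0.1],[0,0,-0.1]],"turn":[0,0,0,0,0,0]}'
python3 -c "
from h import *
T=np.array([492.3,334.9]);a=np.radians(7.9)
for x,y in((40,-52),(-42,-52)):
  q=st(x,y,T,a);print(q,rel(*q,22,7.9))"
```

```text
time_s: 10.15
tool_pos: [0.5874, -0.0594, 0.1497]
tool_rot: [3.132, -0.22, 0.009]
contact_force: [-0.0, -0.7, -0.9]
grip_width: 0.0516
grip_force: 30.0
[539.06749492 288.89128975] (array([ -97.4, -338.2,  126.7]), np.float64(-16.0))
[457.84571894 277.62083698] (array([-176.2, -315.7,  126.2]), np.float64(-16.0))
```

```bash
python3 -m pendant '{"jaw":[-0.1,-0.1,-0.1,-0.1,-0.1,-0.1,-0.1,-0.1,-0.1],"translation":[[-0.016,-0.056,0],[-0.032,-0.112,0],[-0.048,-0.168,0],[-0.064,-0.224,0],[-0.08,-0.28,0],[-0.0974,-0.3382,0],[-0.0974,-0.3382,0.05],[-0.0974,-0.3382,0.06],[-0.0974,-0.3382,0.06]],"turn":[0,-4,-8,-12,-16,-16,-16,-16,-16]}'
python3 -c "
from h import *
T=np.array([492.3,334.9]);a=np.radians(7.9)
for i in range(2): print(rel(*st(40,-52,T,a),21,7.9)); snap('wrist')"
```

```text
time_s: 11.28
tool_pos: [0.535, 0.2888, 0.0847]
tool_rot: [3.133, 0.216, -0.006]
contact_force: [0.2, -0.6, 0.1]
grip_width: 0.0515
grip_force: 30.0
(array([ 4.3,  0.3, 63.7]), np.float64(0.0))
(array([ 2.6,  0.6, 65.4]), np.float64(-0.0))
```

```bash
python3 -m pendant '{"jaw":[-0.1,-0.1,-0.1,0.1,0.3,0.45,0.45,0.45,0.45,0.45],"translation":[[0.002,0,0.04],[0.002,0,0.06],[0.002,0,0.065],[0.002,0,0.065],[0.002,0,0.065],[0.002,0,0.065],[0.002,0,0.05],[0.002,0,0],[0.002,0,-0.06],[0.002,0,-0.06]],"turn":[0,0,0,0,0,0,0,0,0,0]}'
python3 -c "
from h import *
q=st(0,45);print(q,rel(*q,46,-8.05))"
```

```text
time_s: 12.62
tool_pos: [0.5434, 0.2924, 0.1551]
tool_rot: [-3.129, -0.218, -0.024]
contact_force: [0.7, 0.8, 0.7]
grip_width: 0.0681
grip_force: 0.0
[596.90167489  30.95658081] (array([ 15.1, 266.7, 108.5]), np.float64(16.0))
```

```bash
python3 -m pendant '{"jaw":[0.6,0.6,0.6,0.6,0.6,0.6,0.6,0.6],"translation":[[0.003,0.053,0],[0.006,0.106,0],[0.009,0.159,0],[0.012,0.212,0],[0.0155,0.2667,0],[0.0155,0.2667,0.04],[0.0155,0.2667,0.05],[0.0155,0.2667,0.05]],"turn":[4,8,12,16,16,16,16,16]}'
python3 -c "
from h import *
for i in range(3): print(rel(*st(0,45),46,-8.05)); snap('wrist')"
```

```text
time_s: 13.62
tool_pos: [0.5893, 0.029, 0.0954]
tool_rot: [-3.134, 0.219, 0.005]
contact_force: [-0.7, -0.8, 0.3]
grip_width: 0.0753
grip_force: 0.0
(array([ 7.4, -3. , 49.4]), np.float64(0.1))
(array([ 6.2, -2.8, 50.7]), np.float64(0.1))
(array([ 5.4, -2.6, 51.5]), np.float64(0.1))
```

```bash
python3 -m pendant '{"jaw":[0.6,0.6,0.6,0.6,0.1,0,-0.1,-0.1,-0.1,-0.1],"translation":[[0.004,-0.0025,0.03],[0.004,-0.0025,0.045],[0.004,-0.0025,0.051],[0.004,-0.0025,0.051],[0.004,-0.0025,0.051],[0.004,-0.0025,0.051],[0.004,-0.0025,0.051],[0.004,-0.0025,0.051],[0.004,-0.0025,0.051],[0.004,-0.0025,0.051]],"turn":[0,0,0,0,0,0,0,0,0,0]}'
```

```text
time_s: 15.02
tool_pos: [0.5958, 0.0319, 0.0467]
tool_rot: [-3.131, 0.22, -0.003]
contact_force: [0.2, 4.8, 3.1]
grip_width: 0.0517
grip_force: 30.0
```

```bash
sed -i 's/^O=.*/O=np.array([590.6,-12.7]);A=np.radians(-8.05)/' h.py; python3 -m pendant '{"jaw":[-0.1,-0.1,-0.1,-0.1,-0.1,-0.1],"translation":[[0,0,-0.01],[0,0,-0.025],[0,0,-0.045],[0,0,-0.07],[0,0,-0.1],[0,0,-0.1]],"turn":[0,0,0,0,0,0]}'
python3 -c "
from h import *
T=np.array([492.3,334.9]);a=np.radians(7.9)
for x,y in((-42,-52),(-40,50)):
  q=st(x,y,T,a);print(q,rel(*q,22,7.9))"
```

```text
time_s: 15.78
tool_pos: [0.5975, 0.0297, 0.1496]
tool_rot: [3.133, -0.221, 0.012]
contact_force: [-0.1, -0.3, -2.0]
grip_width: 0.0514
grip_force: 30.0
[457.84571894 277.62083698] (array([-174. , -225.9,  126.3]), np.float64(-16.0))
[445.80739417 378.92769132] (array([-200.1, -324.6,  126.1]), np.float64(-16.0))
```

```bash
python3 -m pendant '{"jaw":[-0.1,-0.1,-0.1,-0.1,-0.1,-0.1,-0.1,-0.1,-0.1],"translation":[[-0.035,-0.045,0],[-0.07,-0.09,0],[-0.105,-0.135,0],[-0.14,-0.18,0],[-0.174,-0.2259,0],[-0.174,-0.2259,0.04],[-0.174,-0.2259,0.06],[-0.174,-0.2259,0.06],[-0.174,-0.2259,0.06]],"turn":[0,-4,-8,-12,-16,-16,-16,-16,-16]}'
python3 -c "
from h import *
T=np.array([492.3,334.9]);a=np.radians(7.9)
for i in range(2): print(rel(*st(-42,-52,T,a),21,7.9)); snap('wrist')"
```

```text
time_s: 16.9
tool_pos: [0.4545, 0.2781, 0.0858]
tool_rot: [-3.134, -0.217, -0.001]
contact_force: [1.2, 0.9, -1.6]
grip_width: 0.052
grip_force: 30.0
(array([ 3.2,  1. , 64.8]), np.float64(0.0))
(array([ 2.6,  1.1, 65.3]), np.float64(0.0))
```

```bash
python3 -m pendant '{"jaw":[-0.1,-0.1,-0.1,0.1,0.3,0.45,0.45,0.45,0.45,0.45],"translation":[[0.002,0,0.04],[0.002,0,0.06],[0.002,0,0.065],[0.002,0,0.065],[0.002,0,0.065],[0.002,0,0.065],[0.002,0,0.05],[0.002,0,0],[0.002,0,-0.05],[-0.02,0,-0.1]],"turn":[0,0,0,0,0,0,0,0,0,0]}'
python3 - <<'E'
from h import *
p,d,E,m=snap('wrist','w4.png')
p,d,E,m=snap('top','t4.png');W=cloud(d,E,[m['fx'],m['fy'],m['cx'],m['cy']])
u0,v0,u1,v1=360,155,432,252;S=W[v0:v1,u0:u1];mm=((S[...,2]>.04)&(S[...,2]<.06)).astype(np.uint8)
n,l,t,_=cv2.connectedComponentsWithStats(mm)
for i in range(1,n):
    if t[i,4]>60: q=S[l==i];print(t[i,4],cv2.minAreaRect((q[:,:2]*1000).astype(np.float32)))
print(rel(548.7,-290,140,-6.6))
E
```

```text
time_s: 18.25
tool_pos: [0.4355, 0.2757, 0.1889]
tool_rot: [-3.133, -0.217, -0.005]
contact_force: [-0.5, 0.3, 0.7]
grip_width: 0.0681
grip_force: 0.0
396 ((549.0645141601562, -290.2696533203125), (51.195281982421875, 95.87434387207031), 83.01705932617188)
397 ((420.0890808105469, -289.18218994140625), (50.91694641113281, 95.50423431396484), 68.2188720703125)
407 ((377.2994384765625, -389.3284606933594), (95.2579345703125, 51.39173126220703), 1.4316712617874146)
(array([ 30.3, 577.6,  51.9]), np.float64(14.6))
```

View pics/w4.png

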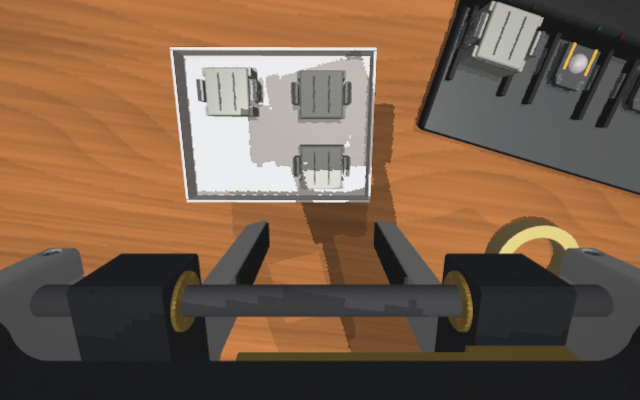

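All three covers lie flat in the tray at (232,92), (322,92) and (325,165). Cover 1 is still on and the bay shoes are exposed. Battery C was knocked to (377,-389), so I'll re-measure it later. Battery A goes first, to bay 4.

```bash
python3 -m pendant '{"jaw":[0.6,0.6,0.6,0.6,0.6,0.6,0.6,0.6,0.6,0.6],"translation":[[0.003,0.058,0],[0.006,0.116,0],[0.009,0.174,0],[0.012,0.232,0],[0.015,0.29,0],[0.018,0.348,0],[0.021,0.406,0],[0.024,0.464,0],[0.027,0.522,0],[0.0303,0.5776,0.01]],"turn":[0,0,4,8,12,14.6,14.6,14.6,14.6,14.6]}'
python3 - <<'E'
from h import *
p,d,E,m=snap('wrist');p,d,E,m=snap('wrist','w5.png');W=cloud(d,E,[m['fx'],m['fy'],m['cx'],m['cy']])
mm=((W[...,2]>.044)&(W[...,2]<.058)&(W[...,1]<-.24)).astype(np.uint8)
n,l,t,_=cv2.connectedComponentsWithStats(mm)
for i in range(1,n):
    if t[i,4]>100: q=W[l==i];print(t[i],cv2.minAreaRect((q[:,:2]*1000).astype(np.float32)))
print(arm.state()['tool_pos'],rel(548.9,-290,19,-6.8))
E
```

```text
time_s: 19.6
tool_pos: [0.545, -0.2949, 0.1764]
tool_rot: [3.135, -0.183, 0.003]
contact_force: [0.5, 0.2, -0.1]
grip_width: 0.0755
grip_force: 0.0
[ 285  141   48   89 4120] ((549.375, -291.45440673828125), (49.5333366394043, 96.23371887207031), 83.33501434326172)
[ 304  252   50   32 1232] ((448.0063171386719, -301.03021240234375), (50.317012786865234, 38.730010986328125), 69.52180480957031)
[294 317  44  16 527] ((387.6830749511719, -277.9588928222656), (50.046688079833984, 23.515594482421875), 68.55329132080078)
[ 389  317   41   35 1102] ((356.94097900390625, -388.35784912109375), (53.088104248046875, 43.741172790527344), 2.344198703765869)
[ 0.54358204 -0.2974785   0.17367275] (array([  4.6,  -8.2, 154.7]), np.float64(-0.2))
```

```bash
python3 -m pendant '{"jaw":[0.6,0.6,0.6,0.6,0.6,0.6],"translation":[[0.004,-0.007,0.04],[0.004,-0.007,0.08],[0.004,-0.007,0.12],[0.004,-0.007,0.14],[0.004,-0.007,0.152],[0.004,-0.007,0.152]],"turn":[0,0,0,0,0,0]}'
python3 -c "
from h import *
for i in range(2):print(rel(549.2,-290.8,19,-6.7));snap('wrist')"
```

```text
time_s: 20.45
tool_pos: [0.5492, -0.2857, 0.0235]
tool_rot: [-3.136, 0.182, 0.0]
contact_force: [0.0, -0.5, 0.6]
grip_width: 0.075
grip_force: 0.0
(array([0.6, 5. , 4.5]), np.float64(0.1))
(array([-0.1,  4.6,  5.5]), np.float64(0.1))
```

```bash
python3 -m pendant '{"jaw":[0.6,0.6,0.3,0,-0.1,-0.2,-0.2,-0.2],"translation":[[0,0.004,0.004],[0,0.004,0.004],[0,0.004,0.004],[0,0.004,0.004],[0,0.004,0.004],[0,0.004,0.004],[0,0.004,0.004],[0,0.004,0.004]],"turn":[0,0,0,0,0,0,0,0]}'
python3 -c "
from h import *
for i in range(2):print(arm.state()['tool_pos']);snap('wrist')"
```

```text
time_s: 21.55
tool_pos: [0.5486, -0.2897, 0.0195]
tool_rot: [-3.136, 0.182, -0.0]
contact_force: [0.2, 2.1, 0.6]
grip_width: 0.0497
grip_force: 30.0
[ 0.54862024 -0.28972912  0.01948161]
[ 0.54862818 -0.28971818  0.01950777]
```

```bash
python3 -m pendant '{"jaw":[-0.2,-0.2,-0.2,-0.2,-0.2],"translation":[[0,0,-0.015],[0,0,-0.045],[0,0,-0.08],[0,0,-0.08],[0,0,-0.08]],"turn":[0,0,0,0,0]}'
python3 -c "
from h import *
for i in range(2):print(arm.state()['grip_width'],rel(*st(-84,-135),48,-8.05));snap('wrist')"
```

```text
time_s: 22.28
tool_pos: [0.5477, -0.2893, 0.0983]
tool_rot: [-3.135, 0.182, 0.003]
contact_force: [-0.1, 0.2, -3.2]
grip_width: 0.05
grip_force: 30.0
0.04997008855824297 (array([ -76.6, -146.8,   50.6]), np.float64(1.4))
0.04978056317989748 (array([ -75.9, -146.4,   49.9]), np.float64(1.4))
```

```bash
python3 -m pendant '{"jaw":[-0.2,-0.2,-0.2,-0.2,-0.2,-0.2,-0.2],"translation":[[-0.025,-0.049,0],[-0.05,-0.098,0],[-0.076,-0.1465,0],[-0.076,-0.1465,0.02],[-0.076,-0.1465,0.035],[-0.076,-0.1465,0.035],[-0.076,-0.1465,0.035]],"turn":[1.4,1.4,1.4,1.4,1.4,1.4,1.4]}'
python3 -c "
from h import *
for i in range(2):print(arm.state()['grip_width'],rel(*st(-84,-135),48,-8.05));p,d,E,m=snap('wrist','w6.png')
W=cloud(d,E,[m['fx'],m['fy'],m['cx'],m['cy']])
mm=((W[...,2]>.08)&(W[...,2]<.1)&(W[...,1]<-.05)&(W[...,0]>.43)&(W[...,0]<.56)).astype(np.uint8)
n,l,t,_=cv2.connectedComponentsWithStats(mm);i=1+np.argmax(t[1:,4]);q=W[l==i];print(t[i],cv2.minAreaRect((q[:,:2]*1000).astype(np.float32)),np.median(q[:,2]))"
```

```text
time_s: 23.25
tool_pos: [0.4904, -0.1363, 0.0644]
tool_rot: [-3.134, 0.222, 0.0]
contact_force: [-0.1, -0.1, -2.4]
grip_width: 0.0499
grip_force: 30.0
0.049857326107634964 (array([-2.1, -1.4, 16.4]), np.float64(-0.1))
0.049895759359062555 (array([-2.4, -1.5, 16.8]), np.float64(-0.1))
[  252   160   140   124 11952] ((504.39117431640625, -140.35711669921875), (74.12554931640625, 70.3863754272461), 81.20574951171875) 0.09600028427191906
```

View pics/w6.png

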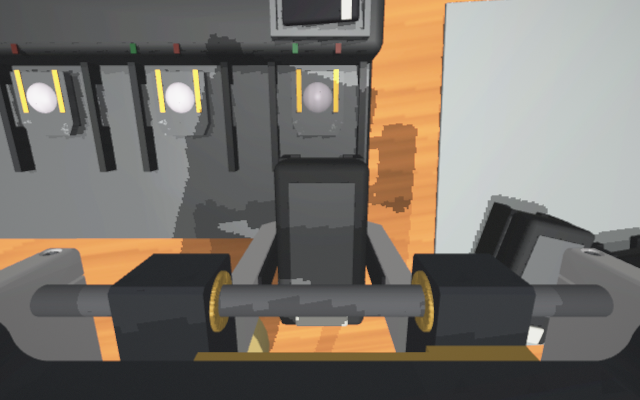

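Battery front at column 321; bay 4's shoe is at 318, with ribs at 272 and 362. I'll measure the ribs from depth in the tool frame before setting down.

```bash
python3 - <<'E'
from h import *
p,d,E,K=load('w6.png');W=cloud(d,E,K)*1000
c,s=np.cos(A),np.sin(A);D=W[...,:2]-O;X=D[...,0]*c+D[...,1]*s;Y=-D[...,0]*s+D[...,1]*c;Z=W[...,2]
for z0,z1 in((36,39),(39,44)):
  k=(Z>z0)&(Z<z1)&(X>-30)&(X<10)&(abs(Y+135)<40)
  h=np.histogram(Y[k]+135,np.arange(-40,41,2));print(list(zip(h[1][:-1].astype(int),h[0])))
t=np.array([490.4,-136.3])-O;print(t[0]*c+t[1]*s,-t[0]*s+t[1]*c+135)
k=(Z>90)&(X>-70)&(X<-42)&(abs(Y+135)<35);print('bat',np.percentile(Y[k]+135,[1,50,99]))
E
```

```text
[(np.int64(-40), np.int64(0)), (np.int64(-38), np.int64(0)), (np.int64(-36), np.int64(0)), (np.int64(-34), np.int64(1)), (np.int64(-32), np.int64(3)), (np.int64(-30), np.int64(22)), (np.int64(-28), np.int64(0)), (np.int64(-26), np.int64(0)), (np.int64(-24), np.int64(0)), (np.int64(-22), np.int64(0)), (np.int64(-20), np.int64(0)), (np.int64(-18), np.int64(0)), (np.int64(-16), np.int64(0)), (np.int64(-14), np.int64(0)), (np.int64(-12), np.int64(0)), (np.int64(-10), np.int64(0)), (np.int64(-8), np.int64(0)), (np.int64(-6), np.int64(0)), (np.int64(-4), np.int64(0)), (np.int64(-2), np.int64(0)), (np.int64(0), np.int64(0)), (np.int64(2), np.int64(0)), (np.int64(4), np.int64(0)), (np.int64(6), np.int64(0)), (np.int64(8), np.int64(0)), (np.int64(10), np.int64(0)), (np.int64(12), np.int64(0)), (np.int64(14), np.int64(0)), (np.int64(16), np.int64(0)), (np.int64(18), np.int64(0)), (np.int64(20), np.int64(0)), (np.int64(22), np.int64(0)), (np.int64(24), np.int64(0)), (np.int64(26), np.int64(40)), (np.int64(28), np.int64(4)), (np.int64(30), np.int64(2)), (np.int64(32), np.int64(0)), (np.int64(34)
[... 665 characters left out ...]
nt64(-2), np.int64(73)), (np.int64(0), np.int64(78)), (np.int64(2), np.int64(81)), (np.int64(4), np.int64(87)), (np.int64(6), np.int64(125)), (np.int64(8), np.int64(137)), (np.int64(10), np.int64(137)), (np.int64(12), np.int64(136)), (np.int64(14), np.int64(117)), (np.int64(16), np.int64(6)), (np.int64(18), np.int64(0)), (np.int64(20), np.int64(0)), (np.int64(22), np.int64(0)), (np.int64(24), np.int64(0)), (np.int64(26), np.int64(143)), (np.int64(28), np.int64(179)), (np.int64(30), np.int64(99)), (np.int64(32), np.int64(0)), (np.int64(34), np.int64(0)), (np.int64(36), np.int64(0)), (np.int64(38), np.int64(0))]
-81.9040529092272 -1.4138047158077143
bat [-34.43112394   1.14560241  34.43632511]
```

```bash
python3 - <<'E'
from h import *
p,d,E,K=load('w6.png');W=cloud(d,E,K)*1000
c,s=np.cos(A),np.sin(A);D=W[...,:2]-O;X=D[...,0]*c+D[...,1]*s;Y=-D[...,0]*s+D[...,1]*c;Z=W[...,2]
for x in(-65,-55,-45):
  k=(abs(Z-96)<3)&(abs(X-x)<3)&(abs(Y+135)<31);print(x,Y[k].min()+135,Y[k].max()+135)
k=(abs(Z-41)<2)&(abs(X)<15)&(abs(Y+135)<22);print(Y[k].min()+135,Y[k].max()+135)
k=(abs(Z-96)<3)&(abs(Y+135)<15);print('front',X[k].max())
E
```

```text
-65 -27.4535782144213 20.675894015170755
-55 -27.748119348500694 21.257166457881425
-45 -27.96930568803262 21.01082465147826
-17.953563758030413 16.129412363301427
front -32.43994752542204
```

```bash
python3 -m pendant '{"jaw":[-0.2,-0.2,-0.2,-0.2,-0.2],"translation":[[-0.002,-0.002,0.008],[-0.002,-0.002,0.014],[-0.002,-0.002,0.0165],[-0.002,-0.002,0.0165],[-0.002,-0.002,0.0165]],"turn":[0,0,0,0,0]}'
python3 -c "
from h import *
print(rel(*st(-22,-135),47,-8.05))"
```

```text
time_s: 23.98
tool_pos: [0.4885, -0.1333, 0.0481]
tool_rot: [3.134, -0.22, 0.0]
contact_force: [-0.4, -0.1, -3.2]
grip_width: 0.0496
grip_force: 30.0
(array([62.2,  1.3,  1.1]), np.float64(0.0))
```

```bash
python3 -m pendant '{"jaw":[-0.2,-0.2,-0.2,-0.2,-0.2,-0.2],"translation":[[0,0,0.001],[0.01,0,0.001],[0.02,0.0,0.001],[0.03,0.0,0.001],[0.035,0.0,0.001],[0.035,0,0.001]],"turn":[0,0,0,0,0,0]}'
```

```text
time_s: 24.72
tool_pos: [0.5234, -0.1382, 0.0469]
tool_rot: [3.134, -0.22, -0.0]
contact_force: [0.1, -0.3, -3.5]
grip_width: 0.0501
grip_force: 30.0
```

```bash
python3 -m pendant '{"jaw":[-0.2,-0.2,-0.2,-0.2,-0.2,-0.2],"translation":[[0.006,0,0],[0.012,0,0],[0.018,0,0],[0.024,0,0],[0.029,0,0],[0.029,0,0]],"turn":[0,0,0,0,0,0]}'
python3 -c "
from h import *
print(rel(*st(-22,-135),47,-8.05))"
```

```text
time_s: 25.48
tool_pos: [0.5491, -0.1419, 0.0465]
tool_rot: [-3.133, 0.219, 0.011]
contact_force: [-8.7, -0.0, 4.8]
grip_width: 0.0498
grip_force: 30.0
(array([ 1. ,  1.3, -0.5]), np.float64(0.0))
```

```bash
python3 -m pendant '{"jaw":[-0.2,-0.2,-0.2,-0.2],"translation":[[0.002,0,0],[0.004,0,0],[0.004,0,0],[0.004,0,0]],"turn":[0,0,0,0]}'
python3 -c "
from h import *
print(rel(*st(-22,-135),47,-8.05))
p,d,E,m=snap('wrist','w7.png');W=cloud(d,E,[m['fx'],m['fy'],m['cx'],m['cy']])*1000
c,s=np.cos(A),np.sin(A);D=W[...,:2]-O;X=D[...,0]*c+D[...,1]*s;Y=-D[...,0]*s+D[...,1]*c;Z=W[...,2]
k=(abs(Z-78)<4)&(abs(Y+135)<15)&(X<40);print('front',X[k].max(), Y[(abs(Z-78)<3)&(abs(X)<10)&(abs(Y+135)<35)].min()+135)"
```

```text
time_s: 25.98
tool_pos: [0.5496, -0.142, 0.0463]
tool_rot: [-3.133, 0.219, 0.022]
contact_force: [-16.8, 1.2, 11.9]
grip_width: 0.0498
grip_force: 30.0
(array([ 0.5,  1.3, -0.7]), np.float64(0.1))
front 39.884175495655924 -25.209697410581015
```

View pics/w7.png

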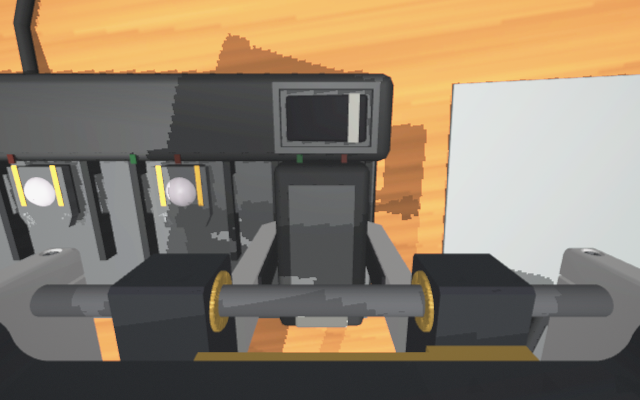

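Battery A is against the housing (front edge at row 162, stop force 17 N), so it is home. I'll release it and go to battery B, for bay 3.

```bash
python3 -m pendant '{"jaw":[-0.2,0,0.3,0.4,0.4,0.4,0.5,0.5,0.5],"translation":[[-0.003,0,0],[-0.003,0,0],[-0.003,0,0],[-0.003,0,0],[-0.003,0,-0.03],[-0.003,0,-0.08],[-0.003,0,-0.12],[-0.003,0,-0.12],[-0.003,0,-0.12]],"turn":[0,0,0,0,0,0,0,0,0]}'
python3 - <<'E'
from h import *
print(rel(420.1,-289,150,-21.8))
p,d,E,m=snap('top','t8.png');W=cloud(d,E,[m['fx'],m['fy'],m['cx'],m['cy']])
u0,v0,u1,v1=330,155,432,262;S=W[v0:v1,u0:u1];mm=((S[...,2]>.04)&(S[...,2]<.06)).astype(np.uint8)
n,l,t,_=cv2.connectedComponentsWithStats(mm)
for i in range(1,n):
    if t[i,4]>60: q=S[l==i];print(t[i,4],cv2.minAreaRect((q[:,:2]*1000).astype(np.float32)))
E
```

```text
time_s: 27.15
tool_pos: [0.5525, -0.1422, 0.1663]
tool_rot: [-3.134, 0.22, 0.001]
contact_force: [-0.5, -0.0, -0.1]
grip_width: 0.0703
grip_force: 0.0
(array([-110.6,  163.9,   16.3]), np.float64(13.8))
397 ((420.5261535644531, -288.86016845703125), (50.520774841308594, 95.12965393066406), 68.40875244140625)
405 ((377.42803955078125, -388.6964416503906), (94.62952423095703, 51.51736831665039), 0.5794872641563416)
```

```bash
python3 -m pendant '{"jaw":[0.5,0.5,0.5,0.5,0.5,0.5,0.5],"translation":[[-0.035,0.05,0],[-0.07,0.1,0],[-0.11,0.163,0],[-0.11,0.163,0.04],[-0.11,0.163,0.09],[-0.11,0.163,0.09],[-0.11,0.163,0.09]],"turn":[4,8,13.8,13.8,13.8,13.8,13.8]}'
python3 -c "
from h import *
for i in range(2):print(rel(420.5,-289.8,19.5,-21.6));snap('wrist')"
```

```text
time_s: 28.08
tool_pos: [0.4213, -0.2884, 0.0772]
tool_rot: [-3.085, 0.595, 0.0]
contact_force: [-0.4, -0.7, 0.4]
grip_width: 0.0707
grip_force: 0.0
(array([-0.2,  1.7, 57.7]), np.float64(-0.2))
(array([-1.4,  1.3, 58.8]), np.float64(-0.2))
```

```bash
python3 -m pendant '{"jaw":[0.5,0.5,0.5,0.5,0.1,-0.1,-0.2,-0.2,-0.2],"translation":[[-0.0015,0.001,0.03],[-0.0015,0.001,0.05],[-0.0015,0.001,0.058],[-0.0015,0.001,0.058],[-0.0015,0.001,0.058],[-0.0015,0.001,0.058],[-0.0015,0.001,0.058],[-0.0015,0.001,0.058],[-0.0015,0.001,0.058]],"turn":[0,0,0,0,0,0,0,0,0]}'
python3 -m pendant '{"jaw":[-0.2,-0.2,-0.2,-0.2,-0.2],"translation":[[0,0,-0.015],[0,0,-0.045],[0,0,-0.08],[0,0,-0.08],[0,0,-0.08]],"turn":[0,0,0,0,0]}'
python3 -c "
from h import *
for i in range(2):print(arm.state()['grip_width'],rel(*st(-84,-45),65,-8.05));snap('wrist')"
```

```text
time_s: 29.3
tool_pos: [0.42, -0.2889, 0.0198]
tool_rot: [3.085, -0.596, 0.002]
contact_force: [0.4, 2.3, 6.1]
grip_width: 0.0499
grip_force: 30.0
time_s: 29.92
tool_pos: [0.4181, -0.2879, 0.0977]
tool_rot: [-3.084, 0.595, 0.004]
contact_force: [0.3, 0.2, -5.0]
grip_width: 0.0495
grip_force: 30.0
0.0495156979264934 (array([ -13.1, -255.9,   32.9]), np.float64(-13.8))
0.0494334231271883 (array([ -12.6, -255.7,   32.4]), np.float64(-13.8))
```

```bash
python3 -m pendant '{"jaw":[-0.2,-0.2,-0.2,-0.2,-0.2,-0.2,-0.2,-0.2,-0.2,-0.2],"translation":[[0,0,-0.04],[-0.002,-0.05,-0.04],[-0.005,-0.1,-0.04],[-0.007,-0.15,-0.04],[-0.01,-0.2,-0.04],[-0.0126,-0.2557,-0.04],[-0.0126,-0.2557,0],[-0.0126,-0.2557,0.03],[-0.0126,-0.2557,0.032],[-0.0126,-0.2557,0.032]],"turn":[0,-3,-6,-10,-13.8,-13.8,-13.8,-13.8,-13.8,-13.8]}'
cat > chk.py <<'E'
import sys
from h import *
y0=float(sys.argv[1])
for i in range(2):
  t=rel(*st(-84,y0),47.5,-8.05);p,d,E,m=snap('wrist',sys.argv[2])
print(arm.state()['grip_width'],t)
W=cloud(d,E,[m['fx'],m['fy'],m['cx'],m['cy']])*1000
c,s=np.cos(A),np.sin(A);D=W[...,:2]-O;X=D[...,0]*c+D[...,1]*s;Y=-D[...,0]*s+D[...,1]*c-y0;Z=W[...,2]
top=np.median(Z[(abs(X+60)<10)&(abs(Y)<15)])
for x in(-65,-45):
  k=(abs(Z-top)<3)&(abs(X-x)<3)&(abs(Y)<31);print('bat',x,Y[k].min(),Y[k].max())
k=(abs(Z-42)<3)&(abs(X)<15)&(abs(Y)<22);print('shoe',Y[k].min(),Y[k].max())
k=(abs(Z-top)<3)&(abs(Y)<15)&(X<-15);print('front',X[k].max(),'top',top)
E
python3 chk.py -45 w9.png
```

```text
time_s: 31.28
tool_pos: [0.5027, -0.0469, 0.0668]
tool_rot: [-3.134, 0.221, 0.001]
contact_force: [-0.0, -0.4, -3.6]
grip_width: 0.0497
grip_force: 30.0
0.04983068858483363 (array([-2.6, -1.4, 20.2]), np.float64(-0.0))
bat -65 -30.987472178711556 30.957496181921105Traceback (most recent call last):
  File "chk.py", line 11, in <module>
    k=(abs(Z-top)<3)&(abs(X-x)<3)&(abs(Y)<31);print('bat',x,Y[k].min(),Y[k].max())
                                                            ~~~~~~~~^^
    return umr_minimum(a, axis, None, out, keepdims, initial, where)
ValueError: zero-size array to reduction operation minimum which has no identity
```

View pics/w9.png

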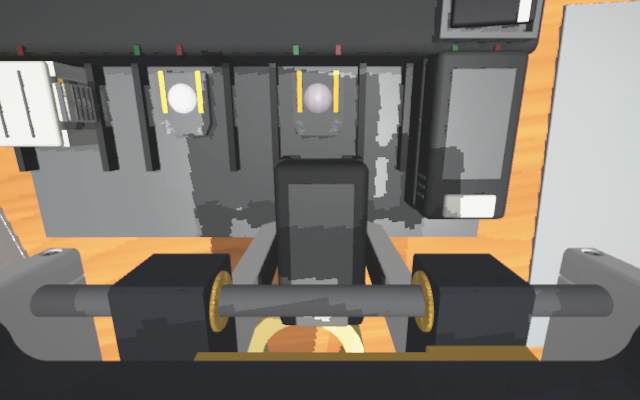

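Battery A sits home in bay 4 (columns 420–525, rows 55–215). Battery B is in front of bay 3's shoe at column 318.

```bash
sed -i 's/^top=.*/top=np.median(Z[(abs(X+50)<10)\&(abs(Y)<15)\&(Z>85)\&(Z<112)])/' chk.py; python3 chk.py -45 w9b.png
```

```text
0.0494255972828305 (array([-3.2, -1.4, 20.9]), np.float64(-0.0))
bat -65 -27.543813688695423 20.75626854216131
bat -45 -27.430746803630427 21.059730024593275
shoe -17.90565792969955 16.08571971224986
front -32.445030064711624 top 99.50885762926409
```

```bash
python3 -m pendant '{"jaw":[-0.2,-0.2,-0.2,-0.2,-0.2],"translation":[[-0.003,-0.002,0.01],[-0.003,-0.002,0.018],[-0.003,-0.002,0.0205],[-0.003,-0.002,0.0205],[-0.003,-0.002,0.0205]],"turn":[0,0,0,0,0]}'
python3 -c "
from h import *
print(rel(*st(-22,-45),47,-8.05))"
```

```text
time_s: 32.1
tool_pos: [0.4994, -0.0441, 0.0468]
tool_rot: [-3.134, 0.22, 0.002]
contact_force: [-6.3, 1.0, 4.9]
grip_width: 0.05
grip_force: 30.0
(array([63.9,  1.1, -0.3]), np.float64(0.0))
```

```bash
python3 -m pendant '{"jaw":[-0.2,-0.2,-0.2,-0.2,-0.2,-0.2],"translation":[[0,0,-0.0007],[0.01,0,-0.0007],[0.02,0,-0.0007],[0.03,0,-0.0007],[0.036,0,-0.0007],[0.036,0,-0.0007]],"turn":[0,0,0,0,0,0]}'
python3 -c "
from h import *
print(rel(*st(-22,-45),47,-8.05))"
```

```text
time_s: 32.85
tool_pos: [0.5362, -0.0495, 0.0469]
tool_rot: [3.134, -0.22, 0.0]
contact_force: [-0.0, 0.1, -4.1]
grip_width: 0.0497
grip_force: 30.0
(array([26.7,  0.9, -0.1]), np.float64(0.0))
```

```bash
python3 -m pendant '{"jaw":[-0.2,-0.2,-0.2,-0.2,-0.2,-0.2,-0.2,-0.2],"translation":[[0.006,0,0],[0.012,0,0],[0.018,0,0],[0.024,0,0],[0.029,0,0],[0.032,0,0],[0.032,0,0],[0.032,0,0]],"turn":[0,0,0,0,0,0,0,0]}'
python3 -c "
from h import *
print(rel(*st(-22,-45),47,-8.05))"
```

```text
time_s: 33.85
tool_pos: [0.5625, -0.053, 0.0467]
tool_rot: [-3.133, 0.219, 0.018]
contact_force: [-13.4, 0.6, 9.6]
grip_width: 0.05
grip_force: 30.0
(array([ 0.2,  1.1, -0.3]), np.float64(0.0))
```

```bash
python3 -m pendant '{"jaw":[-0.2,0,0.25,0.3,0.3,0.3,0.5,0.5,0.5],"translation":[[-0.003,0,0],[-0.003,0,0],[-0.003,0,0],[-0.003,0,0],[-0.003,0,-0.03],[-0.003,0,-0.08],[-0.003,0,-0.12],[-0.003,0,-0.12],[-0.003,0,-0.12]],"turn":[0,0,0,0,0,0,0,0,0]}'
python3 - <<'E'
from h import *
p,d,E,m=snap('top','t10.png');W=cloud(d,E,[m['fx'],m['fy'],m['cx'],m['cy']])
u0,v0,u1,v1=360,155,442,262;S=W[v0:v1,u0:u1];mm=((S[...,2]>.04)&(S[...,2]<.06)).astype(np.uint8)
n,l,t,_=cv2.connectedComponentsWithStats(mm)
for i in range(1,n):
    if t[i,4]>60: q=S[l==i];print(t[i,4],cv2.minAreaRect((q[:,:2]*1000).astype(np.float32)))
print(rel(377.4,-389.2,150,1))
E
```

```text
time_s: 34.98
tool_pos: [0.5642, -0.0534, 0.1665]
tool_rot: [-3.134, 0.22, 0.0]
contact_force: [-0.1, -0.2, -0.6]
grip_width: 0.0706
grip_force: 0.0
409 ((377.4856872558594, -389.0632629394531), (94.9605712890625, 52.05726623535156), 1.600701928138733)
(array([-137.2,  358.7,   15.8]), np.float64(-9.0))
```

```bash
python3 -m pendant '{"jaw":[0.5,0.5,0.5,0.5,0.5,0.5,0.5,0.5,0.5,0.5],"translation":[[-0.02,0.055,0],[-0.04,0.11,0],[-0.06,0.165,0],[-0.08,0.22,0],[-0.11,0.28,0],[-0.125,0.33,0],[-0.1372,0.3587,0],[-0.1372,0.3587,0.05],[-0.1372,0.3587,0.09],[-0.1372,0.3587,0.09]],"turn":[0,-3,-6,-9.2,-9.2,-9.2,-9.2,-9.2,-9.2,-9.2]}'
python3 -c "
from h import *
for i in range(3):print(rel(377.4,-389.8,19.5,1.3));snap('wrist')"
```

```text
time_s: 36.28
tool_pos: [0.3751, -0.3853, 0.0717]
tool_rot: [-3.131, -0.031, 0.011]
contact_force: [-0.1, -0.3, -0.2]
grip_width: 0.0707
grip_force: 0.0
(array([ 2.6,  5.1, 52.1]), np.float64(-0.2))
(array([ 0.7,  2.8, 55. ]), np.float64(-0.1))
(array([-0.6,  0.9, 57.1]), np.float64(-0.1))
```

```bash
python3 -m pendant '{"jaw":[0.5,0.5,0.5,0.5,0.1,-0.1,-0.2,-0.2,-0.2],"translation":[[-0.001,0,0.03],[-0.001,0,0.05],[-0.001,0,0.058],[-0.001,0,0.058],[-0.001,0,0.058],[-0.001,0,0.058],[-0.001,0,0.058],[-0.001,0,0.058],[-0.001,0,0.058]],"turn":[0,0,0,0,0,0,0,0,0]}'
python3 -c "
from h import *
print(rel(377.4,-389.8,19.5,1.3))"
```

```text
time_s: 37.55
tool_pos: [0.3778, -0.3897, 0.02]
tool_rot: [3.141, 0.032, 0.001]
contact_force: [0.4, 1.2, 4.9]
grip_width: 0.05
grip_force: 29.9
(array([-0.4,  0.1,  0.5]), np.float64(-0.1))
```

```bash
python3 -m pendant '{"jaw":[-0.2,-0.2,-0.2,-0.2,-0.2,-0.2],"translation":[[0,0,-0.015],[0,0,-0.045],[0,0,-0.09],[0,0,-0.12],[0,0,-0.12],[0,0,-0.12]],"turn":[0,0,0,0,0,0]}'
python3 -c "
from h import *
for i in range(2):print(arm.state()['grip_width'],rel(*st(-84,45),67,-8.05));snap('wrist')"
```

```text
time_s: 38.3
tool_pos: [0.3764, -0.3883, 0.1376]
tool_rot: [-3.139, -0.032, 0.003]
contact_force: [0.8, 1.2, -3.7]
grip_width: 0.0503
grip_force: 29.9
0.050292813536361836 (array([ 146.1, -428.9,   71.3]), np.float64(9.2))
0.04987258732165775 (array([ 146.4, -428.4,   71.1]), np.float64(9.2))
```

```bash
python3 -m pendant '{"jaw":[-0.2,-0.2,-0.2,-0.2,-0.2,-0.2,-0.2,-0.2,-0.2,-0.2],"translation":[[0.018,-0.053,0],[0.036,-0.106,0],[0.054,-0.16,0],[0.072,-0.213,0],[0.09,-0.267,0],[0.108,-0.32,0],[0.127,-0.374,0],[0.1463,-0.4285,0],[0.1463,-0.4285,0.02],[0.1463,-0.4285,0.02]],"turn":[0,2,4,6,9.2,9.2,9.2,9.2,9.2,9.2]}'
python3 -c "
from h import *
for i in range(2):print(arm.state()['grip_width'],rel(*st(-84,45),67,-8.05));snap('wrist')"
```

```text
time_s: 39.65
tool_pos: [0.5118, 0.0429, 0.1158]
tool_rot: [3.134, -0.218, -0.012]
contact_force: [-0.5, -0.2, -3.8]
grip_width: 0.0499
grip_force: 29.9
0.049931660062426476 (array([ 2.1, -1. , 48.8]), np.float64(0.1))
0.050123061428149734 (array([ 0.9, -1.5, 50. ]), np.float64(0.0))
```

```bash
python3 -m pendant '{"jaw":[-0.2,-0.2,-0.2,-0.2,-0.2],"translation":[[0.001,-0.001,0.025],[0.001,-0.001,0.04],[0.001,-0.001,0.05],[0.001,-0.001,0.05],[0.001,-0.001,0.05]],"turn":[0,0,0,0,0]}'
python3 chk.py 45 w11.png
```

```text
time_s: 40.38
tool_pos: [0.5167, 0.0426, 0.0698]
tool_rot: [3.134, -0.221, 0.002]
contact_force: [-0.2, 0.5, -3.3]
grip_width: 0.0497
grip_force: 29.9
0.0498710578279822 (array([-3.2, -0.5, 22.5]), np.float64(-0.0))
bat -65 -26.460054015795734 22.184851410487838
bat -45 -25.973803510510105 22.52554747605626
shoe -17.96009634963144 16.13666661332595
front -32.82608821510802 top 100.92097783649598
```

View pics/w11.png

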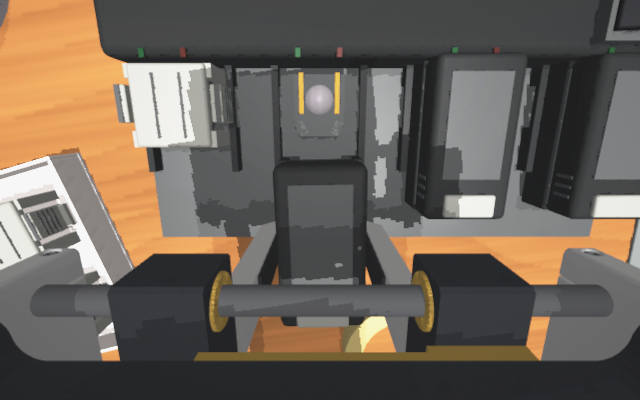

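Bays 3 and 4 are occupied and level with each other, and cover 1 is still on. Battery C lines up with bay 2 (shoe at column 320). I'll shift 1 mm and lower.

```bash
python3 -m pendant '{"jaw":[-0.2,-0.2,-0.2,-0.2,-0.2],"translation":[[-0.003,-0.001,0.01],[-0.003,-0.001,0.019],[-0.003,-0.001,0.022],[-0.003,-0.001,0.022],[-0.003,-0.001,0.022]],"turn":[0,0,0,0,0]}'
python3 -c "
from h import *
print(rel(*st(-22,45),47,-8.05))"
```

```text
time_s: 41.1
tool_pos: [0.5132, 0.0443, 0.047]
tool_rot: [-3.134, 0.22, 0.0]
contact_force: [-1.4, -0.3, -1.1]
grip_width: 0.0502
grip_force: 29.9
(array([62.6,  0.6,  0. ]), np.float64(0.0))
```

```bash
python3 -m pendant '{"jaw":[-0.2,-0.2,-0.2,-0.2,-0.2,-0.2],"translation":[[0,0,-0.0005],[0.01,0,-0.0005],[0.02,0,-0.0005],[0.03,0,-0.0005],[0.036,0,-0.0005],[0.036,0,-0.0005]],"turn":[0,0,0,0,0,0]}'
python3 -c "
from h import *
print(rel(*st(-22,45),47,-8.05))"
```

```text
time_s: 41.85
tool_pos: [0.5495, 0.0391, 0.0476]
tool_rot: [-3.134, 0.221, -0.0]
contact_force: [0.5, 0.1, -4.1]
grip_width: 0.0499
grip_force: 29.9
(array([26. ,  0.5,  0.6]), np.float64(-0.0))
```

```bash
python3 -m pendant '{"jaw":[-0.2,-0.2,-0.2,-0.2,-0.2,-0.2,-0.2,-0.2],"translation":[[0.006,0,0],[0.012,0,0],[0.018,0,0],[0.024,0,0],[0.029,0,0],[0.032,0,0],[0.032,0,0],[0.032,0,0]],"turn":[0,0,0,0,0,0,0,0]}'
python3 -c "
from h import *
print(rel(*st(-22,45),47,-8.05))"
```

```text
time_s: 42.85
tool_pos: [0.5758, 0.0362, 0.047]
tool_rot: [-3.132, 0.219, 0.017]
contact_force: [-12.4, 2.7, 7.8]
grip_width: 0.0496
grip_force: 30.0
(array([-0.5,  1.3, -0. ]), np.float64(0.0))
```

```bash
python3 -m pendant '{"jaw":[-0.2,0,0.25,0.3,0.3,0.3,0.3,0.3,0.3],"translation":[[-0.003,0,0],[-0.003,0,0],[-0.003,0,0],[-0.003,0,0],[-0.003,0,-0.03],[-0.003,0,-0.08],[-0.04,0.04,-0.13],[-0.08,0.09,-0.14],[-0.08,0.09,-0.14]],"turn":[0,0,0,0,0,0,0,0,0]}'
python3 - <<'E'
from h import *
snap('wrist');p,d,E,m=snap('wrist','w12.png');W=cloud(d,E,[m['fx'],m['fy'],m['cx'],m['cy']])*1000
c,s=np.cos(A),np.sin(A);D=W[...,:2]-O;X=D[...,0]*c+D[...,1]*s;Y=-D[...,0]*s+D[...,1]*c;Z=W[...,2]
for y in(45,-45,-135):
    k=(abs(Z-78)<3)&(abs(Y-y)<20);print(y,'top x',np.percentile(X[k],[0.5,99.5]).round(1),'z',np.median(Z[k]).round(1))
print('switch z left/right',[np.median(Z[(abs(X-49)<6)&(abs(Y-y)<3)]).round(1) for y in(-120,-130,-144,-153)])
q=st(49,-155);print(q,rel(*q,100,-8.05),arm.state()['tool_pos'])
cv2.imwrite('pics/w12c.png',cv2.resize(p[60:330,120:560,::-1],None,fx=1.8,fy=1.8))
E
```

```text
time_s: 43.98
tool_pos: [0.4888, -0.0454, 0.1899]
tool_rot: [3.132, -0.225, 0.008]
contact_force: [0.8, 0.0, -1.1]
grip_width: 0.0611
grip_force: 0.0
45 top x [-69.1  24.1] z 77.8
-45 top x [-68.4  24.7] z 77.8
-135 top x [-68.7  59.1] z 77.8
switch z left/right [np.float64(73.5), np.float64(75.9), np.float64(78.7), np.float64(80.8)]
[ 617.41139671 -173.03449101] (array([144.9, 109.3,  89.1]), np.float64(-0.1)) [ 0.48925417 -0.04423133  0.18861101]
```

View pics/w12c.png

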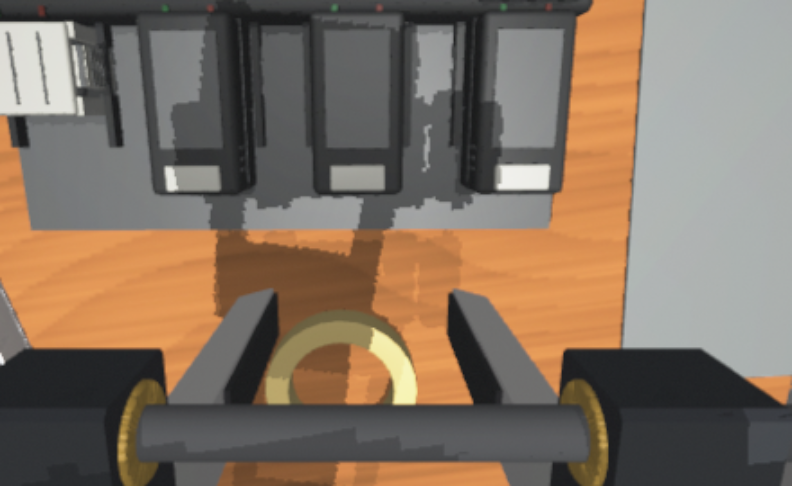

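All three batteries are level and against the housing within 1 mm. Next is the rocker, pressed with shut fingers.

```bash
python3 -m pendant '{"jaw":[-0.3,-1,-1,-1,-1,-1,-1,-1,-1],"translation":[[0.04,0.03,0],[0.08,0.06,0],[0.12,0.09,0],[0.145,0.111,0],[0.145,0.111,0.04],[0.145,0.111,0.08],[0.145,0.111,0.09],[0.145,0.111,0.09],[0.145,0.111,0.09]],"turn":[0,0,0,0,0,0,0,0,0]}'
python3 -c "
from h import *
for i in range(2):print(rel(*st(49,-156),75,-8.05));snap('wrist')
"
```

```text
time_s: 45.2
tool_pos: [0.6186, -0.1737, 0.0996]
tool_rot: [3.133, -0.22, 0.006]
contact_force: [0.5, 0.5, 0.4]
grip_width: 0.0005
grip_force: 0.0
(array([-1.3,  0.5, 24.6]), np.float64(0.0))
(array([-1.4,  0.3, 25. ]), np.float64(0.0))
```

```bash
python3 -m pendant '{"jaw":[-1,-1,-1,-1,-1,-1],"translation":[[-0.001,0,0.012],[-0.001,0,0.017],[-0.001,0,0.021],[-0.001,0,0.024],[-0.001,0,0.0255],[-0.001,0,0.0255]],"turn":[0,0,0,0,0,0]}'
```

```text
time_s: 46.05
tool_pos: [0.6157, -0.174, 0.0744]
tool_rot: [3.133, -0.22, -0.0]
contact_force: [-4.9, 0.1, 11.5]
grip_width: 0.0005
grip_force: 5.7
```

```bash
python3 -m pendant '{"jaw":[-1,-1,-1,-1,-1,-1,-1],"translation":[[0,0,-0.02],[0,0,-0.06],[0,0,-0.11],[-0.06,-0.03,-0.14],[-0.11,-0.06,-0.15],[-0.14,-0.06,-0.15],[-0.14,-0.06,-0.15]],"turn":[0,0,0,0,0,0,0]}'
python3 - <<'E'
from h import *
snap('wrist');p,d,E,m=snap('wrist','w13.png');W=cloud(d,E,[m['fx'],m['fy'],m['cx'],m['cy']])*1000
c,s=np.cos(A),np.sin(A);D=W[...,:2]-O;X=D[...,0]*c+D[...,1]*s;Y=-D[...,0]*s+D[...,1]*c;Z=W[...,2]
print('switch z',[np.median(Z[(abs(X-49)<6)&(abs(Y-y)<3)]).round(1) for y in(-120,-130,-144,-153)])
for y in(45,-45,-135):
    k=(abs(Z-78)<3)&(abs(Y-y)<20)&(X<30);print(y,np.percentile(X[k],[0.5,99.5]).round(1))
p,d,E,m=snap('top','t13.png');cv2.imwrite('pics/t13c.png',cv2.resize(p[70:270,150:450,::-1],None,fx=2.6,fy=2.6,interpolation=cv2.INTER_CUBIC))
E
```

```text
time_s: 46.92
tool_pos: [0.4842, -0.0929, 0.2229]
tool_rot: [-3.133, 0.219, -0.002]
contact_force: [1.2, 0.1, 1.0]
grip_width: 0.0003
grip_force: 0.0
switch z [np.float64(80.0), np.float64(79.1), np.float64(76.3), np.float64(75.1)]
45 [-69.2  24.9]
-45 [-69.2  24.9]
-135 [-69.2  24.9]
```

View pics/t13c.png

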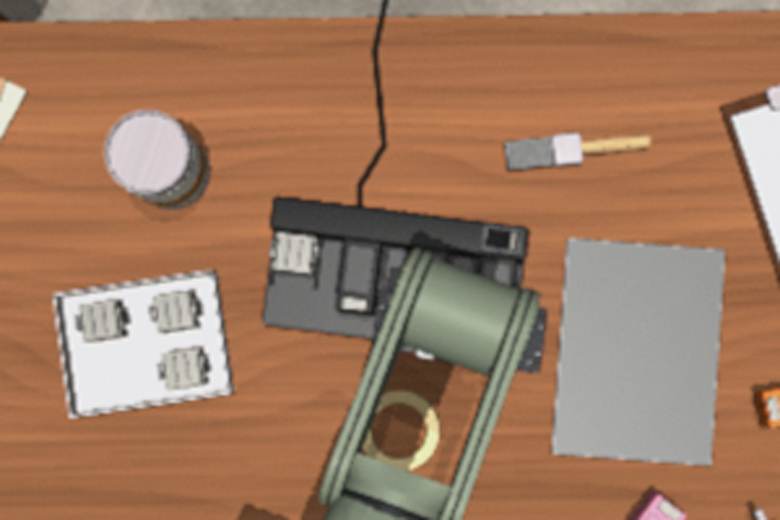

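The rocker has flipped: its inner end is now at 80 mm and its outer end at 75 mm. All three batteries are at the same home position, the three covers are in the tray, the mat is empty, and the tin, tape and brush haven't moved.

```bash
python3 -c "
from rig import arm
print(arm.close_job())"
```

```text
the job is handed in; nothing more can be done
None
```

The job is handed in: all three batteries on the mat are home in bays 2–4, their covers are in the tray, cover 1 is still on, and the station is switched on.

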